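Close the twin-collar glue press evenly

ROBOT

A 6-joint arm with a two-finger parallel gripper is mounted at the origin on the work surface; the furniture and walls round the work are solid. World frame = base frame: x ahead of the robot, y to its left, z up, the work surface at z = 0. Lengths are in m, angles in rad, forces in N, time in s.
With the tool pointing down it reaches from about 0.35 to 0.775 m from the base axis. Payload 5.5 kg.
Tool frame: the origin (TCP) lies between the finger pads; the fingertips stand 14 mm ahead of it and the grasp point (between the pads) lies 5 mm behind it; z points along the fingers, y is the line along which they close (so a half turn about z gives the same grasp; the last joint's range is limited). The gripper opens to 85 mm and grips with 20 to 120 N. Pads are 22 mm wide; open, the fingers measure 114 mm over their backs; the gripper's body (76 mm by 85 mm) begins 54 mm behind the grasp point. The pads swing forward as they close: fully open they stand 13 mm farther back than shut.
Start: joints at [-1.257, 0.313, 0.046, 1.304, 0, 1.431], TCP at [0.252, -0.517, 0.245] pointing down, gripper open.
Joint ranges: [-2.76, 2.76], [-0.86, 1.69], [-1.03, 1.26], [-2.2, 2.34], [-1.47, 1.5], [-3.14, 3.14]. Speed limits (rad/s): [2.57, 2.57, 3.14, 3.14, 3.14, 3.14].

INTERFACE

Orientations are given as a unit quaternion [w, x, y, z].
In Python, from workcell import r, vision, job gives the robot as it stands.
- The arm moves only by the tool jog_arm, never from a script. Its arguments are lists of equal length, an entry for each row: "jaw": the finger opening in mm, from 0 to 85.4; "travel": the shift along the tool's x, y, z in mm, a list of three; "twist": the turn, a rotation vector about the tool's x, y, z in degrees, a list of three. A call has exactly 8 rows; each row shifts and turns the commanded pose from where the row before left it, along the tool's axes as they then stand; what a row does not reach is not made up. A row lasts 1/12 s, in which the tool goes at most 41.7 mm and 7.16 degrees, less where a joint would pass 70% of its speed; a pose out of reach is approached as far as the arm can. A call with a gripper value outside its range is refused whole. The fingers move at their own pace and stop on an object; "newtons" is the grip in N (left out, the last holds). Time passes only in rows, so rows that do not move let the fingers close, or fill a call up. It gives the time, the measured TCP pose, the force, the opening and the grip force at its end, in the units of the state.
- r.get_obs(): the state, without advancing time (a new reading comes with each control period).
- vision.grab_frame(name): name is "scene" or "top"; returns the picture (480x640x3 uint8, red, green, blue); there is no depth.
- vision.camera_info(name): a dict with "fx", "fy", "cx", "cy" (pixels), "extrinsics" (4x4, takes a point from camera to world coordinates). Camera axes: x right, y down, z forward; pixel columns grow to the right and rows downward; lengths in m; the calibration is good to about 2 mm. A picture is of the moment at which its call begins. camera_info takes no time and is no camera call.
- job.job_done(): hands the job in; it is judged then, once.
The state is a dict: "t": time; "joint_positions": joint angles; "joint_velocities": joint speeds; "joint_torque": joint torques, N m; "position": TCP position; "tcp_rot": TCP orientation; "ft_force": force on the tool from outside, world axes, zero at the start; "torque": the same for the moment, N m; "grip_width": opening from 0.0 (shut) to 1.0 (fully open); "grip_force": force on a finger pad.
Only numpy, scipy, OpenCV 4.12 (cv2) and the standard library are available. Lean on these libraries where they do the work, as an engineer would, in place of code of your own. Each camera call takes 0.05 s, during which the arm holds its last target. There are 200 camera calls.

TASK

The glue stick stands in the way of one of the two collar levers of the press: stand it upright in the grey tray. Then close the press by pushing the two lever posts clockwise (seen from above) until each lever lies over its locked mark, taking turns in small steps so that neither lever gets more than about 25 degrees ahead of the other and the two press jaws come down level with each other. Leave the jar, which the levers pass over, the spray bottle and the screwdriver where they are.

Things in the scene. Friction and masses are not known exactly. Their poses are not given: they have to be found in the camera images.
- clamp_base: Dark steel base plate of the press, 90 x 290 x 16 mm, bolted to the table. Origin: centre of its underside on the table; its x points away from the robot (the side to which the levers stick out), its y to the left, along the row of the two collars, which are 190 mm apart (at y = +95 mm left, y = -95 mm right). Highest point of the press, without the lever posts: 104 mm above the table.
- jaw_left: Left press jaw: grey painted bar 44 x 124 x 12 mm with a rubber pad, under the left collar and reaching over the left half of the white glued part. Origin on the collar's axis, at mid-thickness of the bar. The left collar draws it down by 10 mm per radian (58 mm above the table at collar angle 0), so the two jaws are level with each other when the collars stand at the same angle.
- jaw_right: Right press jaw, the mirror image, drawn down by the right collar.
- collar_left (a joint): Angle of the left lock collar (rad), growing clockwise seen from above. At 0 its lever points 0.40 rad anticlockwise of the base's x axis; the locked mark is at 1.30, 0.90 rad clockwise of the base's x axis. It starts between 0 and 0.2, and turns from -0.03 to 1.6: there is no stop at the mark. Stays where it is left (dry friction 0.22 N m, about 2 N at the post).
- collar_right (a joint): Angle of the right lock collar; all as for the left one.
- collar_left_axis (a point): Point on the vertical axis of the left collar, at its top face, 90 mm above the table. The collar is a knurled aluminium ring 84 mm across, from 66 to 90 mm above the table, with a radial lever arm 16 mm wide from 68 to 80 mm above the table, reaching 116 mm from the axis.
- collar_right_axis (a point): The same point of the right collar.
- collar_left_post (a point): Centre of the top of the upright round steel post at the end of the left lever: 16 mm in diameter, 105 mm from the collar axis, standing free from 80 to 113 mm above the table. Push it sideways to turn the collar.
- collar_right_post (a point): The same point of the right lever's post.
- collar_left_mark (a point): Locked mark of the left collar: a fixed steel tongue 18 mm wide with a bright ridge along its middle (15.5 mm above the table) that runs out from the base to 130 mm from the collar axis. This point is on the ridge 105 mm from the axis: the post must come straight above it.
- collar_right_mark (a point): The same point of the right collar's locked mark.
- glue_stick: Glue stick with a green cap, upright cylinder 30 mm in diameter, 94 mm tall. Origin: centre of its underside. It stands on the table about 100 mm from the axis of one of the two collars (either), in the way of that lever, about 0.6 of the way to its mark.
- insert_jar: Jar with a black lid, 47 mm in diameter, 53 mm tall, standing at the like place by the other collar; that lever passes over it. Origin: centre of its underside. Leave it there.
- sort_tray: Grey open tray, 76 x 110 mm outside, walls 22 mm high, floor about 2 mm thick, on the table to the left of the press. Origin: centre of its underside, long side along its y.
- parts_drawers: Grey drawer cabinet, 202 mm tall, fixed, beyond the press on the left. Origin: on the table under its middle. Its drawer front, 235 mm wide, is the plane 78 mm from the origin towards its own -x; drawers stick out up to 50 mm more below 150 mm height. The left post starts only 110 to 200 mm from this plane: keep a wide gripper clear.
- ipa_spray: Spray bottle, 54 x 119 mm, 262 mm tall, standing on the left beyond the tray. Origin: centre of its underside. Leave it standing.
- driver_red: Screwdriver with red handle, 171 mm long, 26 mm thick, lying to the right of and nearer than the press. Origin: underside, mid-length. Leave it.
There are look-alikes about, which are no part of the job. There is more than one size of the glue_stick; the job needs the larger.

How it is judged:
By the outcome, as a careful person would: the job done as asked, in the order asked, and still so for the second after the job is handed in, with the robot touching nothing.
It also fails if it takes over 70 s, if anything falls off the work surface, if the arm or the gripper's body presses on something with over 40 N, if the wrist force passes 120 N, or if a joint passes its speed limit or range.

## Working session

There is one attempt and no reset: what is moved stays moved. The work goes in short steps, Python scripts to look and compute and a tool call to move; the robot and the scene stay as the last step left them, time stands still between calls to the robot, and variables do not carry over. Pictures are saved under pics/ and viewed, at most 10 in all, crops included, and the job is handed in when it is done.

Besides the shell and the picture viewer there is one more tool, called after "Request:" as name(argument=value, ...) on one line, values as JSON. jog_arm: Moves the arm, as the interface text tells. Its arguments: {"type":"object","properties":{"jaw":{"type":"array","items":{"type":"number"}},"travel":{"type":"array","items":{"type":"array","items":{"type":"number"}}},"twist":{"type":"array","items":{"type":"array","items":{"type":"number"}}},"newtons":{"type":"number"}},"required":["jaw","travel","twist"]}

```bash
mkdir -p pics; python3 - <<'E'
from workcell import r, vision, job
import cv2
for n in("top","scene"):
    cv2.imwrite(f"pics/{n}0.png",vision.grab_frame(n)[:,:,::-1])
    print(vision.camera_info(n))
o=r.get_obs();print(o['t'],o['position'],o['tcp_rot'])
E
```

```text
{'fx': 501.3754689933526, 'fy': 501.3754689933526, 'cx': 315.7633759013078, 'cy': 229.1897842052798, 'extrinsics': array([[ 0.0259804 , -0.98579177,  0.16595062,  0.3657261 ],
       [-0.99953792, -0.02823692, -0.01125231,  0.0084432 ],
       [ 0.01577837, -0.1655816 , -0.98606986,  1.29091072],
       [ 0.        ,  0.        ,  0.        ,  1.        ]])}
{'fx': 511.09452309157876, 'fy': 511.09452309157876, 'cx': 315.2174666405276, 'cy': 241.28977545393516, 'extrinsics': array([[ 0.57820935, -0.34477666,  0.73946129, -0.5315612 ],
       [-0.81577864, -0.22943741,  0.53090835, -0.81580629],
       [-0.01338472, -0.9102129 , -0.41392429,  0.71903092],
       [ 0.        ,  0.        ,  0.        ,  1.        ]])}
0.1 [ 0.25193595 -0.51636931  0.24447637] [-8.50405874e-04  9.74369759e-01  2.24950768e-01 -5.04948966e-05]
```

View pics/top0.png

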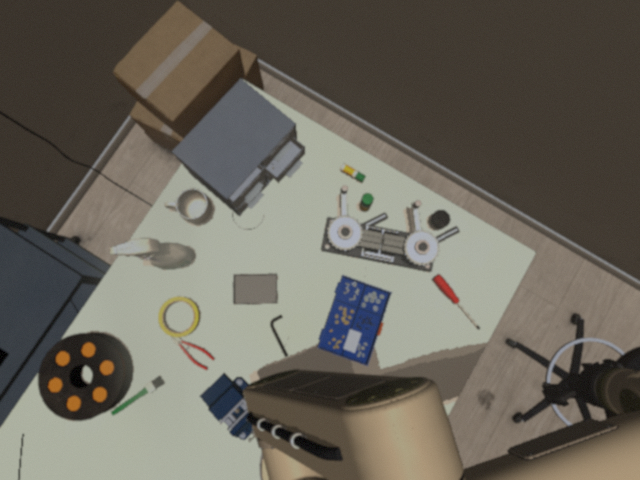

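View pics/scene0.png

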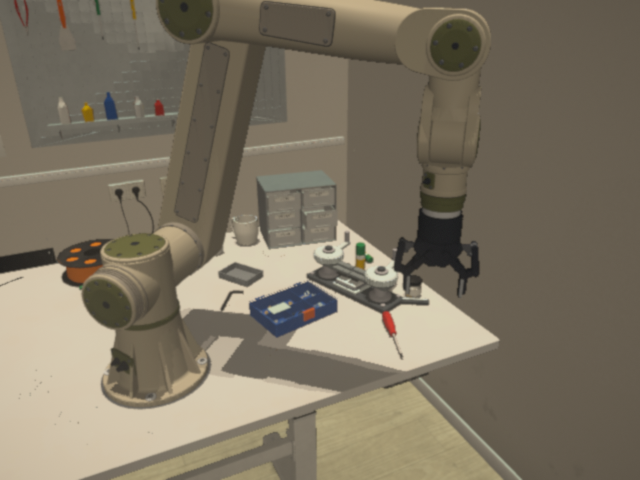

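The top view shows the left collar near (345,233), the right collar near (422,248), posts near (344,189) and (416,204), and the standing green cap at (367,201). It also shows a lying look-alike at (352,172), the jar at (439,219) and the tray at (255,289). I'll zoom in to measure.

```bash
cat > h.py <<'E'
from workcell import r, vision, job
import numpy as np, cv2
def ray(n,u,v,z):
    c=vision.camera_info(n);E=c['extrinsics']
    d=E[:3,:3]@np.array([(u-c['cx'])/c['fx'],(v-c['cy'])/c['fy'],1])
    o=E[:3,3];return o+d*(z-o[2])/d[2]
def proj(n,p):
    c=vision.camera_info(n);E=c['extrinsics']
    q=E[:3,:3].T@(np.array(p)-E[:3,3]);return c['fx']*q[0]/q[2]+c['cx'],c['fy']*q[1]/q[2]+c['cy']
def crop(n,img,x0,y0,w,h,s):
    cv2.imwrite(n,cv2.resize(img[y0:y0+h,x0:x0+w,::-1],None,fx=s,fy=s,interpolation=cv2.INTER_CUBIC))
E
python3 - <<'E'
from h import *
i=cv2.imread("pics/top0.png")[:,:,::-1]; crop("pics/c1.png",i,310,150,160,120,5)
j=cv2.imread("pics/scene0.png")[:,:,::-1]
crop("pics/c2.png",j,300,220,140,100,5.7)
for nm,u,v,z in [("cl",345,233,.104),("cr",422,248,.104),("pl",344,189,.113),("pr",416,204,.113),("glue",367,200,.094),("jar",439,219,.053),("tray",255.5,289,.022),("lying",352,172,.01)]:
    print(nm,ray("top",u,v,z).round(4))
g=cv2.inRange(cv2.cvtColor(i[:,:,::-1].copy(),cv2.COLOR_BGR2HSV),(45,100,30),(85,255,255))
print(cv2.connectedComponentsWithStats(g)[2:])
E
```

```text
cl [ 0.5582 -0.0755  0.104 ]
cr [ 0.5271 -0.2605  0.104 ]
pl [ 0.6644 -0.0707  0.113 ]
pr [ 0.6324 -0.245   0.113 ]
glue [ 0.6432 -0.1288  0.094 ]
jar [ 0.609  -0.3158  0.053 ]
tray [0.4227 0.1413 0.022 ]
lying [ 0.7374 -0.098   0.01  ]
(array([[     0,      0,    640,    480, 307051],
       [   357,    174,      7,      6,     31],
       [   363,    195,      9,     10,     71],
       [   113,    401,     18,     13,     47]], dtype=int32), array([[319.51533784, 239.49003586],
       [359.80645161, 176.4516129 ],
       [367.05633803, 199.23943662],
       [120.87234043, 407.        ]]))
```

View pics/c1.png

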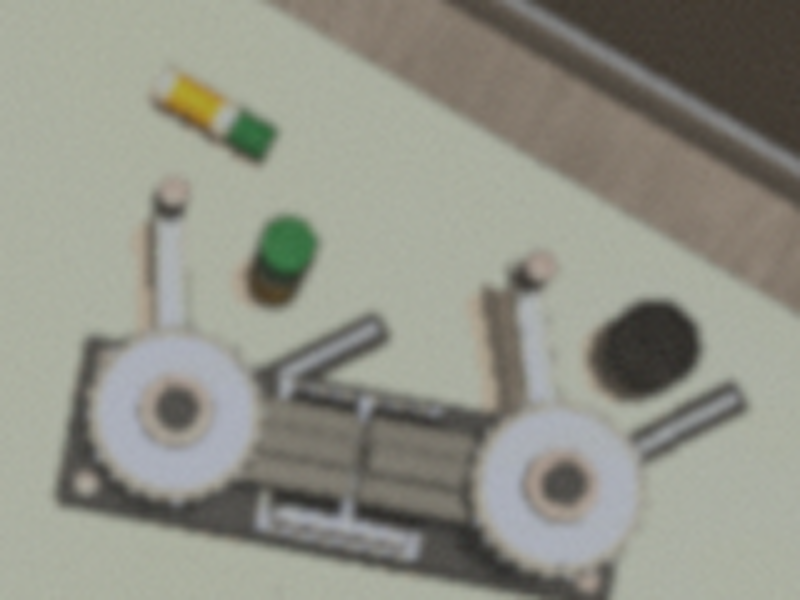

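View pics/c2.png

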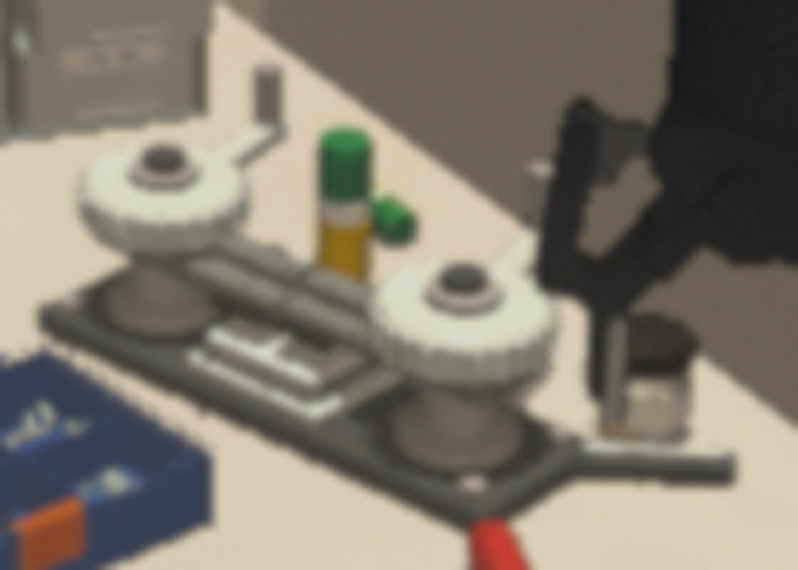

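The crops show post tops at (175,187) and (540,266), knobs at (177,407) and (566,485), the cap top at (290,243), and mark ridge ends at (380,325) and (738,395).

```bash
cat >> h.py <<'E'
def f(x,y,z): return ray("top",310+x/5-.4,150+y/5-.4,z)
E
python3 - <<'E'
from h import *
P=dict(cl=f(177,407,.104),cr=f(566,485,.104),pl=f(175,187,.113),pr=f(540,266,.113),g=f(290,243,.094),ml0=f(290,380,.0155),ml=f(380,323,.0155),mr0=f(640,455,.0155),mr=f(738,393,.0155),jar=f(650,345,.053))
for k,v in P.items(): print(k,v.round(4))
d=P['cl']-P['cr'];print("dist",np.hypot(*d[:2])); yaw=np.arctan2(-d[0],d[1]);print("yaw",yaw)
for s in 'lr':
    a=P['p'+s]-P['c'+s];m=P['m'+s]-P['c'+s];m0=P['m'+s]-P['m'+s+'0']
    an=lambda q:np.arctan2(q[1],q[0])-yaw
    print(s,"r",np.hypot(*a[:2]),"collar",.4-an(a),"mark end r",np.hypot(*m[:2]),"ang",an(m),an(m0))
    t=yaw-.9;print("markpt",P['c'+s][:2]+.105*np.array([np.cos(t),np.sin(t)]))
g=P['g']-P['cl'];print("glue r",np.hypot(*g[:2]),.4-np.arctan2(g[1],g[0])+yaw)
# tray contour
i=cv2.imread("pics/top0.png");q=i[262:315,220:292]
m=cv2.inRange(q,(0,0,0),(125,130,130));c=max(cv2.findContours(m,0,2)[0],key=cv2.contourArea)
rc=cv2.minAreaRect(c);print(rc);b=cv2.boxPoints(rc)+[220,262]
w=np.array([ray("top",*x,.015)for x in b]);print(w.round(4),w.mean(0),np.linalg.norm(w[1]-w[0]),np.linalg.norm(w[2]-w[1]))
E
```

```text
cl [ 0.5631 -0.0754  0.104 ]
cr [ 0.5306 -0.2625  0.104 ]
pl [ 0.6694 -0.072   0.113 ]
pr [ 0.6355 -0.2489  0.113 ]
g [ 0.6478 -0.1302  0.094 ]
ml0 [ 0.5936 -0.1399  0.0155]
ml [ 0.6251 -0.1865  0.0155]
mr0 [ 0.5595 -0.3211  0.0155]
mr [ 0.5935 -0.3726  0.0155]
jar [ 0.6101 -0.3173  0.053 ]
dist 0.18987529271209913
yaw -0.1721700628405608
l r 0.10638116927697172 collar 0.19619917898417855 mark end r 0.12721689499197023 ang -0.8898239146465295 -0.8050269384967064
markpt [ 0.61329421 -0.16762377]
r r 0.10583815184499068 collar 0.09873854133576965 mark end r 0.12682135340390596 ang -0.8794899066160914 -0.815597807902204
markpt [ 0.58076463 -0.35469181]
glue r 0.10087260306881332 0.8020715976625511
((35.0, 26.5), (29.0, 44.0), 90.0)
[[0.4593 0.2007 0.015 ]
 [0.4623 0.0893 0.015 ]
 [0.3895 0.0865 0.015 ]
 [0.3866 0.1968 0.015 ]] [0.4243887  0.14333337 0.015     ] 0.1114626784069731 0.07288122513526714
```

Request:
jog_arm(jaw=[55, 55, 55, 55, 55, 55, 55, 55], travel=[[20, -7, 0], [33, -11, 0], [35, -11, 0], [35, -12, 0], [35, -12, 0], [35, -12, 0], [35, -12, 0], [35, -12, 0]], twist=[[0, 0, 0], [0, 0, 0], [0, 0, 0], [0, 0, 0], [0, 0, 0], [0, 0, 0], [0, 0, 0], [0, 0, 0]], newtons=40)

```text
t: 0.77
position: [0.4502, -0.3199, 0.2449]
tcp_rot: [-0.0, 0.974, 0.225, -0.0]
ft_force: [-0.1, -0.3, -0.1]
grip_width: 0.647
grip_force: 0.0
```

```bash
cat > d.py <<'E'
import sys
from h import *
from scipy.spatial.transform import Rotation as R
# usage: d.py x y z -> delta in tool axes (mm), state summary
o=r.get_obs();q=o['tcp_rot'];M=R.from_quat([q[1],q[2],q[3],q[0]]).as_matrix()
print("t%.2f"%o['t'],"pos",o['position'].round(4),"yawx",np.degrees(np.arctan2(M[1,0],M[0,0])).round(1),"F",np.round(o['ft_force'],1),"g",round(o['grip_width']*85.4,1),np.round(o['grip_force'],1),"j6",round(o['joint_positions'][5],2))
if len(sys.argv)>3:
    print("tool mm",(M.T@(np.array(sys.argv[1:4],float)-o['position'])*1e3).round(1))
E
python3 d.py .648 -.130 .21
```

```text
t0.77 pos [ 0.4502 -0.3199  0.2449] yawx 26.0 F [-0.1 -0.3 -0.1] g 55.3 0.0 j6 1.92
tool mm [261.  -84.   34.9]
```

Request:
jog_arm(jaw=[55, 55, 55, 55, 55, 55, 55, 55], travel=[[35, -11, 0], [37, -12, 5], [37, -12, 10], [37, -12, 10], [37, -12, 10], [37, -12, 0], [28, -9, 0], [13, -4, 0]], twist=[[0, 0, 0], [0, 0, 0], [0, 0, 0], [0, 0, 0], [0, 0, 0], [0, 0, 0], [0, 0, 0], [0, 0, 0]])

```text
t: 1.43
position: [0.6491, -0.1281, 0.2089]
tcp_rot: [-0.001, 0.974, 0.227, -0.0]
ft_force: [-0.2, 0.3, -0.5]
grip_width: 0.65
grip_force: 0.0
```

```bash
python3 d.py .648 -.130 .06; python3 - <<'E'
from h import *
# side view check of cap position now the arm is elsewhere
i=vision.grab_frame("scene");crop("pics/s1.png",i,300,190,140,110,5.5)
h=cv2.cvtColor(i[:,:,::-1].copy(),cv2.COLOR_BGR2HSV);g=cv2.inRange(h,(45,100,20),(85,255,255))
print(cv2.connectedComponentsWithStats(g)[2:]); print(proj("scene",[.648,-.130,.094]),proj("scene",[.648,-.130,.07]))
E
```

```text
t1.43 pos [ 0.6491 -0.1281  0.2089] yawx 26.2 F [-0.2  0.3 -0.5] g 55.5 0.0 j6 2.37
tool mm [ -1.8   1.4 148.9]
(array([[     0,      0,    640,    480, 307013],
       [    96,      0,      1,      2,      2],
       [    97,      3,      2,     10,     10],
       [   224,     92,     12,     13,     74],
       [   358,    245,      5,      9,     42],
       [   367,    256,      4,      5,     11],
       [    80,    286,     26,      2,     48]], dtype=int32), array([[319.55865713, 239.53385362],
       [ 96.        ,   0.5       ],
       [ 97.3       ,   7.5       ],
       [229.51351351,  98.14864865],
       [359.92857143, 249.0952381 ],
       [368.54545455, 258.        ],
       [ 92.04166667, 286.54166667]]))
(np.float64(359.977786157642), np.float64(242.95681331632736)) (np.float64(359.7914216966378), np.float64(250.364408554339))
```

View pics/s1.png

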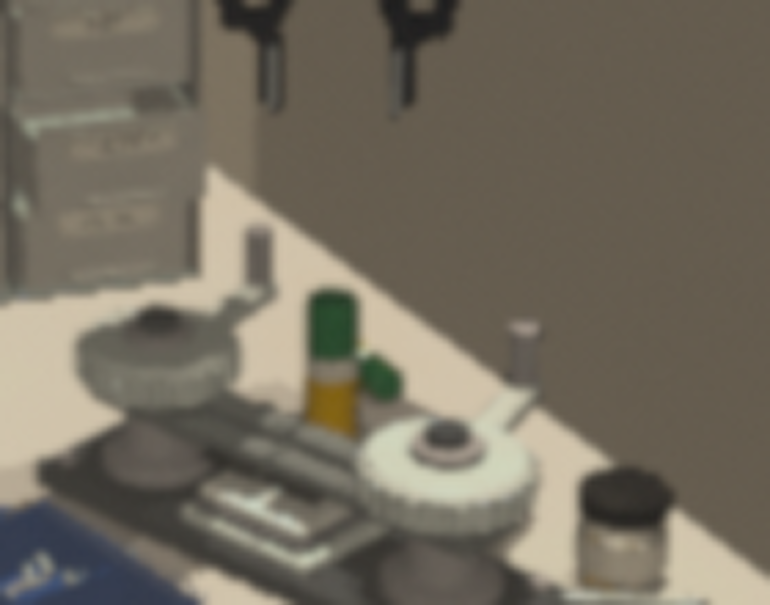

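The scene crop shows the stick standing between the two open fingers, with its cap at (332,325). It matches the projected position, so I'll descend and grip.

Request:
jog_arm(jaw=[55, 55, 55, 55, 55, 55, 55, 55], travel=[[-1, 1, 12], [-0.8, 0.4, 22], [0, 0, 25], [0, 0, 25], [0, 0, 25], [0, 0, 22], [0, 0, 13], [0, 0, 5]], twist=[[0, 0, 0], [0, 0, 0], [0, 0, 0], [0, 0, 0], [0, 0, 0], [0, 0, 0], [0, 0, 0], [0, 0, 0]])

```text
t: 2.15
position: [0.6436, -0.1335, 0.0579]
tcp_rot: [-0.001, 0.974, 0.225, -0.002]
ft_force: [0.0, 0.7, -0.7]
grip_width: 0.645
grip_force: 0.0
```

Request:
jog_arm(jaw=[40, 34, 30, 26, 24, 24, 24, 24], travel=[[0, 0, 0], [0, 0, 0], [0, 0, 0], [0, 0, 0], [0, 0, 0], [0, 0, 0], [0, 0, 0], [0, 0, 0]], twist=[[0, 0, 0], [0, 0, 0], [0, 0, 0], [0, 0, 0], [0, 0, 0], [0, 0, 0], [0, 0, 0], [0, 0, 0]], newtons=35)

```text
t: 2.82
position: [0.6471, -0.1341, 0.0627]
tcp_rot: [0.001, 0.974, 0.225, 0.001]
ft_force: [-0.7, -0.5, 6.6]
grip_width: 0.33
grip_force: 34.8
```

```bash
python3 d.py .424 .142 .20
```

```text
t2.82 pos [ 0.6471 -0.1341  0.0627] yawx 26.0 F [-0.7 -0.5  6.6] g 28.2 34.8 j6 2.36
tool mm [ -79.3 -345.7 -138.1]
```

Request:
jog_arm(jaw=[24, 24, 24, 24, 24, 24, 24, 24], travel=[[0, 0, -6], [0, 0, -15], [0, 0, -22], [0, 0, -25], [0, 0, -25], [0, 0, -22], [0, -8, -15], [-3, -15, -8]], twist=[[0, 0, 0], [0, 0, 0], [0, 0, 0], [0, 0, 0], [0, 0, 0], [0, 0, 0], [0, 0, 0], [0, 0, 0]])

```text
t: 3.48
position: [0.6349, -0.1155, 0.2019]
tcp_rot: [0.001, 0.975, 0.224, 0.002]
ft_force: [1.0, 0.1, -0.1]
grip_width: 0.328
grip_force: 34.6
```

```bash
python3 d.py .424 .142 .20
```

```text
t3.48 pos [ 0.6349 -0.1155  0.2019] yawx 25.9 F [ 1.   0.1 -0.1] g 28.0 34.6 j6 2.39
tool mm [ -77.2 -323.8    0.7]
```

Request:
jog_arm(jaw=[24, 24, 24, 24, 24, 24, 24, 24], travel=[[-6, -25, 0], [-8, -33, 0], [-8, -35, 0], [-8, -35, 0], [-8, -35, 0], [-8, -35, 0], [-8, -35, 0], [-8, -33, 0]], twist=[[0, 0, 0], [0, 0, 0], [0, 0, 0], [0, 0, 0], [0, 0, 0], [0, 0, 0], [0, 0, 0], [0, 0, 0]])

```text
t: 4.15
position: [0.4593, 0.0988, 0.1993]
tcp_rot: [-0.0, 0.974, 0.225, -0.0]
ft_force: [0.4, 0.5, -0.0]
grip_width: 0.321
grip_force: 34.6
```

```bash
python3 d.py .424 .142 .070
```

```text
t4.15 pos [0.4593 0.0988 0.1993] yawx 26.0 F [ 0.4  0.5 -0. ] g 27.4 34.6 j6 2.73
tool mm [-12.7 -54.2 129.3]
```

Request:
jog_arm(jaw=[24, 24, 24, 24, 24, 24, 24, 24], travel=[[-6, -25, 0], [-4.7, -19, 10], [-2, -8, 20], [0, -2, 25], [0, 0, 25], [0, 0, 22], [0, 0, 15], [0, 0, 6]], twist=[[0, 0, 0], [0, 0, 0], [0, 0, 0], [0, 0, 0], [0, 0, 0], [0, 0, 0], [0, 0, 0], [0, 0, 0]])

```text
t: 4.82
position: [0.424, 0.1404, 0.0742]
tcp_rot: [-0.0, 0.974, 0.225, -0.002]
ft_force: [-0.5, -0.3, 0.1]
grip_width: 0.325
grip_force: 34.6
```

```bash
python3 d.py .424 .142 .0655; python3 - <<'E'
from h import *
i=vision.grab_frame("scene");crop("pics/s2.png",i,180,220,130,100,5.5)
E
```

```text
t4.82 pos [0.424  0.1404 0.0742] yawx 26.0 F [-0.5 -0.3  0.1] g 27.7 34.6 j6 2.83
tool mm [ 0.8 -1.4  8.7]
```

View pics/s2.png

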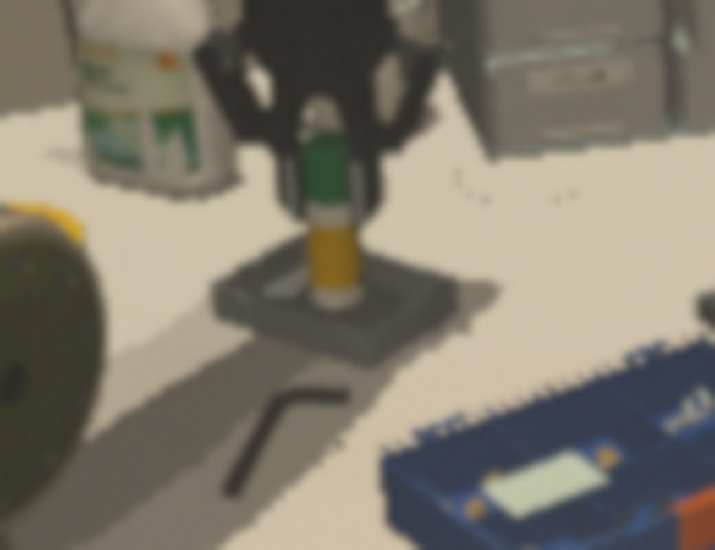

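The stick is held upright over the middle of the tray, with its base near (337,298). I'll lower the last few millimetres.

Request:
jog_arm(jaw=[24, 24, 24, 24, 24, 24, 24, 24], travel=[[0, 0, 2], [0, 0, 2], [0, 0, 1], [0, 0, 1], [0, 0, 1], [0, 0, 0.5], [0, 0, 0], [0, 0, 0]], twist=[[0, 0, 0], [0, 0, 0], [0, 0, 0], [0, 0, 0], [0, 0, 0], [0, 0, 0], [0, 0, 0], [0, 0, 0]])

```text
t: 5.53
position: [0.4261, 0.1405, 0.0689]
tcp_rot: [0.0, 0.974, 0.225, 0.0]
ft_force: [-0.3, -0.5, -1.2]
grip_width: 0.333
grip_force: 34.6
```

```bash
python3 d.py .424 .142 .065
```

```text
t5.53 pos [0.4261 0.1405 0.0689] yawx 26.0 F [-0.3 -0.5 -1.2] g 28.4 34.6 j6 2.83
tool mm [-1.2 -2.3  3.9]
```

Request:
jog_arm(jaw=[24, 24, 24, 24, 24, 24, 24, 24], travel=[[0, 0, 0.5], [0, 0, 0.5], [0, 0, 0.5], [0, 0, 0.5], [0, 0, 0.5], [0, 0, 0.5], [0, 0, 0], [0, 0, 0]], twist=[[0, 0, 0], [0, 0, 0], [0, 0, 0], [0, 0, 0], [0, 0, 0], [0, 0, 0], [0, 0, 0], [0, 0, 0]])

```text
t: 6.2
position: [0.426, 0.1405, 0.0657]
tcp_rot: [0.0, 0.974, 0.225, -0.0]
ft_force: [0.3, 0.2, -0.2]
grip_width: 0.327
grip_force: 34.6
```

```bash
python3 d.py .424 .142 .065
```

```text
t6.20 pos [0.426  0.1405 0.0657] yawx 26.0 F [ 0.3  0.2 -0.2] g 27.9 34.6 j6 2.83
tool mm [-1.1 -2.2  0.7]
```

Still no contact, so I'll keep lowering slowly.

Request:
jog_arm(jaw=[24, 24, 24, 24, 24, 24, 24, 24], travel=[[0, 0, 0.5], [0, 0, 0.5], [0, 0, 0.5], [0, 0, 0.5], [0, 0, 0.5], [0, 0, 0], [0, 0, 0], [0, 0, 0]], twist=[[0, 0, 0], [0, 0, 0], [0, 0, 0], [0, 0, 0], [0, 0, 0], [0, 0, 0], [0, 0, 0], [0, 0, 0]])

```text
t: 6.87
position: [0.4266, 0.1408, 0.0648]
tcp_rot: [0.0, 0.974, 0.225, 0.001]
ft_force: [-2.9, -0.3, 15.0]
grip_width: 0.327
grip_force: 35.8
```

```bash
python3 d.py .424 .142 .065
```

```text
t6.87 pos [0.4266 0.1408 0.0648] yawx 26.0 F [-2.9 -0.3 15. ] g 27.9 35.8 j6 2.83
tool mm [-1.8 -2.2 -0.2]
```

Request:
jog_arm(jaw=[24, 26, 30, 36, 44, 52, 55, 55], travel=[[0, 0, -1], [0, 0, 0], [0, 0, 0], [0, 0, 0], [0, 0, 0], [0, 0, 0], [0, 0, 0], [0, 0, 0]], twist=[[0, 0, 0], [0, 0, 0], [0, 0, 0], [0, 0, 0], [0, 0, 0], [0, 0, 0], [0, 0, 0], [0, 0, 0]])

```text
t: 7.53
position: [0.4259, 0.1405, 0.0641]
tcp_rot: [0.0, 0.974, 0.225, -0.0]
ft_force: [-0.2, -0.7, 0.4]
grip_width: 0.645
grip_force: 0.0
```

Request:
jog_arm(jaw=[55, 55, 55, 55, 55, 55, 55, 55], travel=[[0, 0, -5], [0, 0, -12], [0, 0, -18], [0, 0, -22], [0, 0, -25], [0, 0, -25], [0, 0, -20], [0, 0, -10]], twist=[[0, 0, 0], [0, 0, 0], [0, 0, 0], [0, 0, 0], [0, 0, 0], [0, 0, 0], [0, 0, 0], [0, 0, 0]])

```text
t: 8.2
position: [0.4272, 0.1407, 0.2043]
tcp_rot: [0.0, 0.974, 0.225, 0.002]
ft_force: [0.5, 0.0, 0.2]
grip_width: 0.644
grip_force: 0.0
```

```bash
python3 d.py; python3 - <<'E'
from h import *
i=vision.grab_frame("scene");crop("pics/s3.png",i,180,190,260,140,3)
E
```

```text
t8.20 pos [0.4272 0.1407 0.2043] yawx 26.0 F [0.5 0.  0.2] g 55.0 0.0 j6 2.83
```

View pics/s3.png

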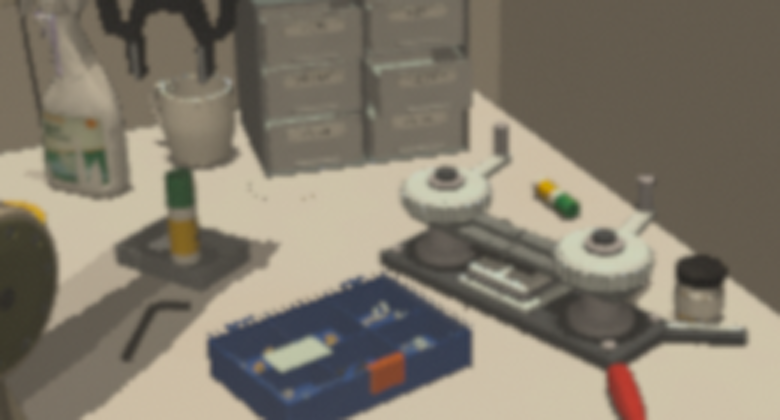

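The stick stands upright in the tray, at (182,215) in the crop. Now I'll turn the tool and go to the right post.

```bash
cat > path.py <<'E'
import sys
from h import *
from scipy.spatial.transform import Rotation as R
# path.py x y z yaw n : straight line rows in tool axes
x,y,z,yaw,n=map(float,sys.argv[1:6]);n=int(n)
o=r.get_obs();q=o['tcp_rot'];M=R.from_quat([q[1],q[2],q[3],q[0]]).as_matrix()
y0=np.degrees(np.arctan2(M[1,0],M[0,0]));s=((yaw-y0+180)%360-180)/n
w=np.minimum(np.arange(1,n+1),np.arange(n,0,-1)).clip(0,3);w=w/w.sum()
D=(np.array([x,y,z])-o['position'])*1e3
print("yaw0",y0.round(1),"twist/row",-round(s,2),"j6",o['joint_positions'][5].round(2))
for k in range(n):
    a=np.radians(y0+s*k);d=D*w[k]
    print([round(float(v),1) for v in (d[0]*np.cos(a)+d[1]*np.sin(a),d[0]*np.sin(a)-d[1]*np.cos(a),-d[2])])
E
python3 path.py .6355 -.249 .18 183 24
```

```text
yaw0 26.0 twist/row -6.54 j6 2.83
[0.2, 6.7, 0.4]
[-1.0, 13.3, 0.8]
[-3.8, 19.7, 1.1]
[-6.1, 19.1, 1.1]
[-8.2, 18.3, 1.1]
[-10.2, 17.3, 1.1]
[-12.1, 16.0, 1.1]
[-13.9, 14.5, 1.1]
[-15.4, 12.8, 1.1]
[-16.8, 11.0, 1.1]
[-17.9, 9.0, 1.1]
[-18.9, 6.9, 1.1]
[-19.5, 4.7, 1.1]
[-19.9, 2.5, 1.1]
[-20.1, 0.2, 1.1]
[-20.0, -2.1, 1.1]
[-19.6, -4.4, 1.1]
[-19.0, -6.6, 1.1]
[-18.1, -8.7, 1.1]
[-17.0, -10.7, 1.1]
[-15.7, -12.6, 1.1]
[-14.1, -14.3, 1.1]
[-8.3, -10.5, 0.8]
[-3.5, -5.7, 0.4]
```

Request:
jog_arm(jaw=[50, 45, 40, 38, 38, 38, 38, 38], travel=[[0, 7, 0], [-1, 13, 1], [-4, 20, 1], [-6, 19, 1], [-8, 18, 1], [-10, 17, 1], [-12, 16, 1], [-14, 14.5, 1]], twist=[[0, 0, -6.5], [0, 0, -6.5], [0, 0, -6.5], [0, 0, -6.5], [0, 0, -6.5], [0, 0, -6.5], [0, 0, -6.5], [0, 0, -6.5]])

```text
t: 8.92
position: [0.491, 0.016, 0.1929]
tcp_rot: [-0.001, 0.775, 0.632, -0.001]
ft_force: [0.8, 0.7, 0.3]
grip_width: 0.445
grip_force: 0.0
```

Request:
jog_arm(jaw=[38, 38, 38, 38, 38, 38, 38, 38], travel=[[-15.5, 13, 1], [-17, 11, 1], [-18, 9, 1], [-19, 7, 1], [-19.5, 5, 1], [-20, 2.5, 1], [-20, 0, 1], [-20, -2, 1]], twist=[[0, 0, -6.5], [0, 0, -6.5], [0, 0, -6.5], [0, 0, -6.5], [0, 0, -6.5], [0, 0, -6.5], [0, 0, -6.5], [0, 0, -6.5]])

```text
t: 9.58
position: [0.5659, -0.1267, 0.1847]
tcp_rot: [-0.001, 0.42, 0.907, -0.0]
ft_force: [-0.4, -0.3, 0.3]
grip_width: 0.444
grip_force: 0.0
```

```bash
python3 path.py .6355 -.249 .18 184 8
```

```text
yaw0 130.3 twist/row -6.71 j6 0.51
[-7.7, -1.4, 0.3]
[-14.9, -4.7, 0.5]
[-21.4, -9.6, 0.8]
[-20.1, -12.0, 0.8]
[-18.6, -14.3, 0.8]
[-16.8, -16.4, 0.8]
[-9.9, -12.1, 0.5]
[-4.2, -6.6, 0.3]
```

Request:
jog_arm(jaw=[38, 38, 38, 38, 38, 38, 38, 38], travel=[[-8, -1.5, 0], [-15, -5, 0], [-21, -10, 1], [-20, -12, 1], [-19, -14, 1], [-17, -16, 1], [-10, -12, 1], [-4, -7, 0]], twist=[[0, 0, -6.7], [0, 0, -6.7], [0, 0, -6.7], [0, 0, -6.7], [0, 0, -6.7], [0, 0, -6.7], [0, 0, -6.7], [0, 0, -6.7]])

```text
t: 10.25
position: [0.6353, -0.251, 0.1788]
tcp_rot: [-0.001, -0.034, 0.999, 0.0]
ft_force: [0.2, 1.0, -0.8]
grip_width: 0.444
grip_force: 0.0
```

```bash
python3 d.py .6355 -.249 .104; python3 - <<'E'
from h import *
i=vision.grab_frame("scene");crop("pics/s4.png",i,320,190,120,100,6)
o=r.get_obs();print(proj("scene",o['position']-[0,0,.014]),proj("scene",[.6355,-.249,.113]))
E
```

```text
t10.25 pos [ 0.6353 -0.251   0.1788] yawx -176.2 F [ 0.2  1.  -0.8] g 37.9 0.0 j6 -0.56
tool mm [-0.5  1.9 74.8]
(np.float64(396.7531847662319), np.float64(231.27645023225216)) (np.float64(394.8848892279616), np.float64(248.22414167341597))
```

View pics/s4.png

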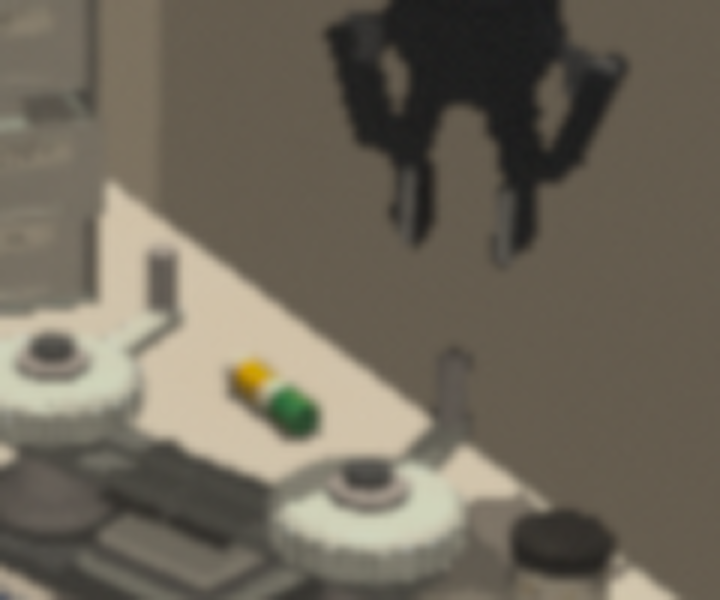

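The post top is at (455,355) in the crop, centred under the two fingertips at (412,240) and (503,260). Next I'll descend over it, close loosely, and push the right lever first.

Request:
jog_arm(jaw=[38, 38, 38, 38, 38, 34, 28, 20], travel=[[0, 1, 8], [0, 1, 15], [0, 0, 18], [0, 0, 16], [0, 0, 11], [0, 0, 6], [0, 0, 0], [0, 0, 0]], twist=[[0, 0, 0], [0, 0, 0], [0, 0, 0], [0, 0, 0], [0, 0, 0], [0, 0, 0], [0, 0, 0], [0, 0, 0]], newtons=20)

```text
t: 10.97
position: [0.6347, -0.2469, 0.1072]
tcp_rot: [-0.0, -0.031, 1.0, -0.0]
ft_force: [0.2, -1.5, -0.5]
grip_width: 0.238
grip_force: 0.6
```

Request:
jog_arm(jaw=[20, 20, 20, 20, 20, 20, 20, 20], travel=[[0, 0, 0], [0, -3, 0], [0, -5, 0], [0, -6, 0], [0, -6, 0], [0, -6, 0], [0, -6, 0], [0, -5, 0]], twist=[[0, 0, 0], [0, 0, 1.5], [0, 0, 2.5], [0, 0, 3], [0, 0, 3], [0, 0, 3], [0, 0, 3], [0, 0, 3]])

```text
t: 11.63
position: [0.6338, -0.2843, 0.1086]
tcp_rot: [0.002, 0.136, 0.991, 0.0]
ft_force: [3.4, 2.2, -0.4]
grip_width: 0.235
grip_force: 1.3
```

```bash
cat > ang.py <<'E'
from h import *
# collar angle implied by TCP (straddled post), and tool rel to lever
o=r.get_obs();C=dict(l=np.array([.5631,-.0754]),r=np.array([.5306,-.2625]))
for k,c in C.items():
    d=o['position'][:2]-c;print(k,"r %.4f ang %.3f"%(np.hypot(*d),.4-.172-np.arctan2(d[1],d[0])))
E
python3 d.py; python3 ang.py
```

```text
t11.63 pos [ 0.6338 -0.2843  0.1086] yawx 164.4 F [ 3.4  2.2 -0.4] g 20.0 1.3 j6 -0.27
l r 0.2205 ang 1.472
r r 0.1055 ang 0.436
```

Request:
jog_arm(jaw=[38, 38, 38, 38, 38, 38, 38, 38], travel=[[0, 2, 0], [0, 0, -8], [0, 0, -15], [0, 0, -18], [0, 0, -12], [0, 0, -4], [0, 0, 0], [0, 0, 0]], twist=[[0, 0, 0], [0, 0, 0], [0, 0, 0], [0, 0, 0], [0, 0, 0], [0, 0, 0], [0, 0, 0], [0, 0, 0]])

```text
t: 12.3
position: [0.6328, -0.2819, 0.1645]
tcp_rot: [0.0, 0.134, 0.991, -0.0]
ft_force: [-0.3, -0.3, 0.0]
grip_width: 0.445
grip_force: 0.0
```

```bash
python3 path.py .668 -.072 .16 180 9
```

```text
yaw0 164.6 twist/row -1.71 j6 -0.27
[1.0, 10.1, 0.2]
[1.5, 20.2, 0.4]
[1.3, 30.4, 0.6]
[0.4, 30.4, 0.6]
[-0.5, 30.4, 0.6]
[-1.4, 30.4, 0.6]
[-2.3, 30.3, 0.6]
[-2.2, 20.2, 0.4]
[-1.4, 10.0, 0.2]
```

Request:
jog_arm(jaw=[38, 38, 38, 38, 38, 38, 38, 38], travel=[[1, 15, 0], [1, 25, 0], [1, 31, 0], [0, 32, 0], [-1, 32, 0], [-2, 31, 0], [-2, 28, 0], [-2, 18, 0]], twist=[[0, 0, -2], [0, 0, -2], [0, 0, -2], [0, 0, -2], [0, 0, -2], [0, 0, -2], [0, 0, -2], [0, 0, -2]])

```text
t: 12.97
position: [0.6663, -0.0682, 0.163]
tcp_rot: [-0.001, -0.008, 1.0, 0.001]
ft_force: [-0.2, 0.8, 0.2]
grip_width: 0.446
grip_force: 0.0
```

```bash
python3 d.py .668 -.072 .105; python3 - <<'E'
from h import *
i=vision.grab_frame("scene");cv2.imwrite("pics/s5.png",i[:,:,::-1])
crop("pics/s5c.png",i,320,190,120,100,6)
E
```

```text
t12.97 pos [ 0.6663 -0.0682  0.163 ] yawx -179.0 F [-0.2  0.8  0.2] g 38.1 0.0 j6 -0.24
tool mm [-1.8 -3.9 58. ]
```

View pics/s5c.png

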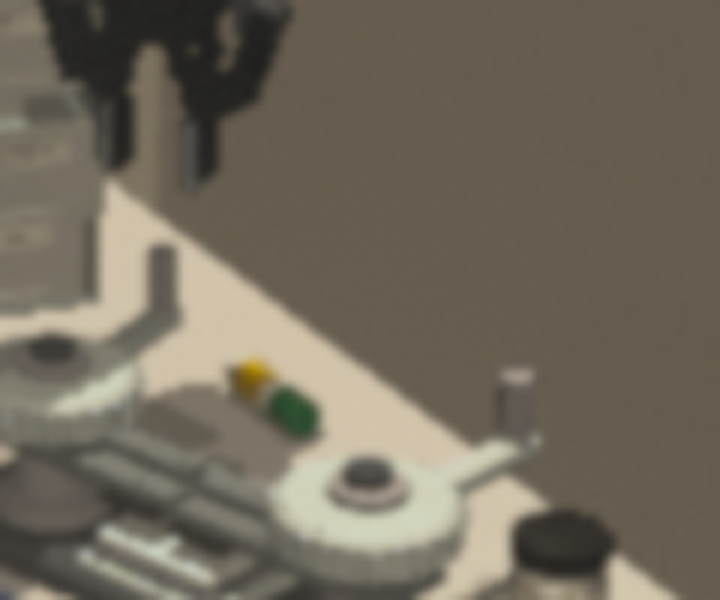

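The right lever has turned, with its post top now at (517,378), and the gripper is above the left post at (162,250). Descending on the left post.

Request:
jog_arm(jaw=[38, 38, 38, 38, 38, 34, 28, 20], travel=[[-1, -2, 6], [-1, -1.5, 12], [0, 0, 14], [0, 0, 13], [0, 0, 8], [0, 0, 4], [0, 0, 0], [0, 0, 0]], twist=[[0, 0, 0], [0, 0, 0], [0, 0, 0], [0, 0, 0], [0, 0, 0], [0, 0, 0], [0, 0, 0], [0, 0, 0]])

```text
t: 13.68
position: [0.6686, -0.0762, 0.1067]
tcp_rot: [-0.001, -0.005, 1.0, 0.0]
ft_force: [-0.1, 1.9, -1.0]
grip_width: 0.235
grip_force: 1.0
```

```bash
python3 d.py; python3 ang.py; python3 - <<'E'
from h import *
for u,v in [(405.8,252.6)]:
    p=ray("scene",u,v,.113);d=p[:2]-[.5306,-.2625];print(p,np.hypot(*d),.228-np.arctan2(d[1],d[0]))
E
```

```text
t13.68 pos [ 0.6686 -0.0762  0.1067] yawx -179.4 F [-0.1  1.9 -1. ] g 20.1 1.0 j6 -0.24
l r 0.1055 ang 0.236
r r 0.2319 ang -0.705
[ 0.62694458 -0.2864117   0.113     ] 0.09926755659185525 0.47127379545857206
```

Request:
jog_arm(jaw=[20, 20, 20, 20, 20, 20, 20, 20], travel=[[0, -3, 0], [0, -5, 0], [0, -7, 0], [0, -7, 0], [0, -7, 0], [0, -7, 0], [0, -7, 0], [0, -5, 0]], twist=[[0, 0, 2], [0, 0, 3], [0, 0, 4], [0, 0, 4], [0, 0, 4], [0, 0, 4], [0, 0, 4], [0, 0, 3]])

```text
t: 14.35
position: [0.6595, -0.1226, 0.1081]
tcp_rot: [0.0, 0.238, 0.971, 0.0]
ft_force: [0.4, 2.4, -0.3]
grip_width: 0.234
grip_force: 1.0
```

```bash
python3 d.py; python3 ang.py
```

```text
t14.35 pos [ 0.6595 -0.1226  0.1081] yawx 152.4 F [ 0.4  2.4 -0.3] g 20.0 1.0 j6 0.18
l r 0.1074 ang 0.684
r r 0.1902 ang -0.598
```

Request:
jog_arm(jaw=[38, 38, 38, 38, 38, 38, 38, 38], travel=[[0, 2, 0], [0, 0, -8], [0, 0, -15], [0, 0, -18], [-2, -6, -10], [-6, -18, -3], [-9, -27, 0], [-9, -27, 0]], twist=[[0, 0, 0], [0, 0, 0], [0, 0, 0], [0, 0, 0], [0, 0, 0], [0, 0, 0], [0, 0, 0], [0, 0, 0]])

```text
t: 15.02
position: [0.6484, -0.2025, 0.1631]
tcp_rot: [0.001, 0.235, 0.972, -0.0]
ft_force: [-0.3, 0.5, -0.4]
grip_width: 0.442
grip_force: 0.0
```

```bash
python3 d.py .6335 -.2834 .105
```

```text
t15.02 pos [ 0.6484 -0.2025  0.1631] yawx 152.8 F [-0.3  0.5 -0.4] g 37.8 0.0 j6 0.05
tool mm [-23.5 -78.7  58.2]
```

Request:
jog_arm(jaw=[38, 38, 38, 38, 38, 38, 38, 38], travel=[[-8, -27, 0], [-8, -27, 0], [-5, -17, 0], [-2.5, -7.5, 5], [0, 0, 14], [0, 0, 18], [0, 0, 14], [0, 0, 6]], twist=[[0, 0, 0], [0, 0, 0], [0, 0, 0], [0, 0, 0], [0, 0, 0], [0, 0, 0], [0, 0, 0], [0, 0, 0]])

```text
t: 15.68
position: [0.6314, -0.2811, 0.1017]
tcp_rot: [-0.002, 0.236, 0.972, 0.001]
ft_force: [-0.3, 0.6, -0.5]
grip_width: 0.44
grip_force: 0.0
```

```bash
python3 d.py .6335 -.2834 .105;python3 - <<'E'
import numpy as np
c=np.array([.5306,-.2625]);q=lambda a:c+.105*np.array([np.cos(.228-a),np.sin(.228-a)])
y=np.radians(152.6);p=[q(a) for a in np.linspace(.43,.98,8)]
for a,b in zip(p,p[1:]):
    d=(b-a)*1e3;print((d[0]*np.cos(y)+d[1]*np.sin(y)).round(1),(d[0]*np.sin(y)-d[1]*np.cos(y)).round(1))
E
```

```text
t15.68 pos [ 0.6314 -0.2811  0.1017] yawx 152.7 F [-0.3  0.6 -0.5] g 37.6 0.0 j6 -0.06
tool mm [-2.9 -1.1 -3.3]
-1.9 -8.0
-1.3 -8.1
-0.7 -8.2
-0.0 -8.2
0.6 -8.2
1.3 -8.1
1.9 -8.0
```

Request:
jog_arm(jaw=[20, 20, 20, 20, 20, 20, 20, 20], travel=[[-1, 0, -2], [-2, -4, 0], [-2, -8, 0], [-1.5, -9, 0], [-0.5, -10, 0], [0.5, -10, 0], [1.5, -9, 0], [2, -7, 0]], twist=[[0, 0, 0], [0, 0, 0], [0, 0, 0], [0, 0, 0], [0, 0, 0], [0, 0, 0], [0, 0, 0], [0, 0, 0]])

```text
t: 16.35
position: [0.6083, -0.3363, 0.107]
tcp_rot: [0.001, 0.237, 0.971, -0.0]
ft_force: [1.9, 1.3, 0.7]
grip_width: 0.231
grip_force: 1.0
```

```bash
python3 d.py; python3 ang.py
```

```text
t16.35 pos [ 0.6083 -0.3363  0.107 ] yawx 152.5 F [1.9 1.3 0.7] g 19.8 1.0 j6 -0.14
l r 0.2648 ang 1.627
r r 0.1072 ang 0.988
```

Request:
jog_arm(jaw=[38, 38, 38, 38, 38, 38, 38, 38], travel=[[0, 2, 0], [0, 0, -8], [0, 0, -15], [0, 0, -18], [2, 8, -10], [6, 22, -3], [8, 31, 0], [8, 33, 0]], twist=[[0, 0, 0], [0, 0, 0], [0, 0, 0], [0, 0, 0], [0, 0, 0], [0, 0, 0], [0, 0, 0], [0, 0, 0]])

```text
t: 17.02
position: [0.6316, -0.2377, 0.1612]
tcp_rot: [0.0, 0.238, 0.971, -0.0]
ft_force: [0.2, 0.2, -0.6]
grip_width: 0.449
grip_force: 0.0
```

```bash
python3 d.py .658 -.1203 .105
```

```text
t17.02 pos [ 0.6316 -0.2377  0.1612] yawx 152.5 F [ 0.2  0.2 -0.6] g 38.3 0.0 j6 0.0
tool mm [ 30.9 116.3  56.2]
```

Request:
jog_arm(jaw=[38, 38, 38, 38, 38, 38, 38, 38], travel=[[9, 33, 0], [9, 33, 0], [7, 28, 0], [4, 16, 0], [2, 6, 2], [0, 0, 10], [0, 0, 16], [0, 0, 16]], twist=[[0, 0, 0], [0, 0, 0], [0, 0, 0], [0, 0, 0], [0, 0, 4], [0, 0, 5], [0, 0, 5], [0, 0, 0]])

```text
t: 17.68
position: [0.658, -0.1207, 0.1168]
tcp_rot: [0.001, 0.355, 0.935, -0.0]
ft_force: [-0.1, -0.0, -0.2]
grip_width: 0.44
grip_force: 0.0
```

```bash
python3 d.py .658 -.1203 .105;python3 - <<'E'
import numpy as np
c=np.array([.5631,-.0754]);q=lambda a:c+.105*np.array([np.cos(.228-a),np.sin(.228-a)])
y=np.radians(138.5);p=[q(a) for a in np.linspace(.68,1.2,7)]
for a,b in zip(p,p[1:]):
    d=(b-a)*1e3;print((d[0]*np.cos(y)+d[1]*np.sin(y)).round(1),(d[0]*np.sin(y)-d[1]*np.cos(y)).round(1))
E
```

```text
t17.68 pos [ 0.658  -0.1207  0.1168] yawx 138.4 F [-0.1 -0.  -0.2] g 37.6 0.0 j6 0.42
tool mm [ 0.3  0.3 11.8]
-2.1 -8.9
-1.3 -9.0
-0.5 -9.1
0.3 -9.1
1.1 -9.0
1.8 -8.9
```

Request:
jog_arm(jaw=[30, 20, 20, 20, 20, 20, 20, 20], travel=[[0, 0, 8], [0, 0, 3], [-2, -7, 0], [-1.5, -10, 0], [-0.5, -10, 0], [0, -10, 0], [1, -10, 0], [2, -7, 0]], twist=[[0, 0, 0], [0, 0, 0], [0, 0, 0], [0, 0, 0], [0, 0, 0], [0, 0, 0], [0, 0, 0], [0, 0, 0]])

```text
t: 18.35
position: [0.6223, -0.1641, 0.1064]
tcp_rot: [0.001, 0.354, 0.935, -0.0]
ft_force: [2.3, 1.0, -0.1]
grip_width: 0.23
grip_force: 1.0
```

```bash
python3 d.py .5985 -.340 .16; python3 ang.py
```

```text
t18.35 pos [ 0.6223 -0.1641  0.1064] yawx 138.5 F [ 2.3  1.  -0.1] g 19.7 1.0 j6 0.34
tool mm [ -98.8 -147.5  -53.4]
l r 0.1066 ang 1.210
r r 0.1345 ang -0.593
```

Request:
jog_arm(jaw=[38, 38, 38, 38, 38, 38, 38, 38], travel=[[0, 2, 0], [0, 0, -8], [0, 0, -15], [0, 0, -18], [-5, -8, -10], [-14, -18, -3], [-20, -27, 0], [-20, -27, 0]], twist=[[0, 0, 0], [0, 0, 0], [0, 0, 0], [0, 0, 0], [0, 0, 0], [0, 0, 0], [0, 0, 0], [0, 0, 0]])

```text
t: 19.02
position: [0.6155, -0.2603, 0.1606]
tcp_rot: [0.001, 0.352, 0.936, -0.0]
ft_force: [0.0, 0.5, -0.1]
grip_width: 0.445
grip_force: 0.0
```

```bash
python3 d.py .608 -.3334 .105
```

```text
t19.02 pos [ 0.6155 -0.2603  0.1606] yawx 138.7 F [ 0.   0.5 -0.1] g 38.0 0.0 j6 0.2
tool mm [-42.5 -59.9  55.7]
```

Request:
jog_arm(jaw=[38, 38, 38, 38, 38, 38, 38, 38], travel=[[-17, -24, 0], [-15, -21, 0], [-8, -11, 0], [-2.5, -4, 0], [0, 0, 6], [0, 0, 14], [0, 0, 18], [0, 0, 14]], twist=[[0, 0, 0], [0, 0, 0], [0, 0, 0], [0, 0, 0], [0, 0, 5], [0, 0, 5], [0, 0, 0], [0, 0, 0]])

```text
t: 19.68
position: [0.6075, -0.3313, 0.1066]
tcp_rot: [-0.0, 0.433, 0.901, 0.0]
ft_force: [-1.0, 0.2, 0.4]
grip_width: 0.442
grip_force: 0.0
```

```bash
python3 d.py .608 -.3334 .105;python3 - <<'E'
import numpy as np
c=np.array([.5306,-.2625]);q=lambda a:c+.105*np.array([np.cos(.228-a),np.sin(.228-a)])
y=np.radians(128.5);p=[q(a) for a in np.linspace(.98,1.27,7)]
for a,b in zip(p,p[1:]):
    d=(b-a)*1e3;print((d[0]*np.cos(y)+d[1]*np.sin(y)).round(1),(d[0]*np.sin(y)-d[1]*np.cos(y)).round(1))
E
```

```text
t19.68 pos [ 0.6075 -0.3313  0.1066] yawx 128.7 F [-1.   0.2  0.4] g 37.7 0.0 j6 0.28
tool mm [-2.  -0.9  1.6]
-0.6 -5.0
-0.4 -5.1
-0.1 -5.1
0.1 -5.1
0.4 -5.1
0.6 -5.0
```

Request:
jog_arm(jaw=[30, 20, 20, 20, 20, 20, 20, 20], travel=[[-1, 0, 0], [-1, 0, 0], [-1, -4, 0], [-0.5, -6, 0], [0, -6, 0], [0, -6, 0], [0.5, -6, 0], [0.5, -4, 0]], twist=[[0, 0, 0], [0, 0, 0], [0, 0, 0], [0, 0, 0], [0, 0, 0], [0, 0, 0], [0, 0, 0], [0, 0, 0]])

```text
t: 20.35
position: [0.5836, -0.3559, 0.1083]
tcp_rot: [0.001, 0.434, 0.901, -0.0]
ft_force: [2.5, 0.2, 1.1]
grip_width: 0.232
grip_force: 1.0
```

```bash
python3 d.py; python3 ang.py
```

```text
t20.35 pos [ 0.5836 -0.3559  0.1083] yawx 128.6 F [2.5 0.2 1.1] g 19.8 1.0 j6 0.23
l r 0.2812 ang 1.726
r r 0.1074 ang 1.282
```

Request:
jog_arm(jaw=[38, 38, 38, 38, 38, 38, 38, 38], travel=[[0, 2, 0], [0, 0, -8], [0, 0, -15], [0, 0, -18], [6, 7, -10], [18, 20, -3], [24, 29, 0], [24, 29, 0]], twist=[[0, 0, 0], [0, 0, 0], [0, 0, 0], [0, 0, 0], [0, 0, 0], [0, 0, 0], [0, 0, 0], [0, 0, 0]])

```text
t: 21.02
position: [0.6069, -0.2433, 0.162]
tcp_rot: [0.0, 0.435, 0.901, -0.0]
ft_force: [1.4, 0.6, -0.1]
grip_width: 0.449
grip_force: 0.0
```

```bash
python3 d.py .6231 -.1616 .105
```

```text
t21.02 pos [ 0.6069 -0.2433  0.162 ] yawx 128.5 F [ 1.4  0.6 -0.1] g 38.3 0.0 j6 0.4
tool mm [53.9 63.5 57. ]
```

Request:
jog_arm(jaw=[38, 38, 38, 38, 38, 38, 38, 38], travel=[[22, 26, 0], [19, 22, 0], [10, 12, 0], [3, 3.5, 0], [0, 0, 8], [0, 0, 18], [0, 0, 18], [0, 0, 12]], twist=[[0, 0, 0], [0, 0, 0], [0, 0, 0], [0, 0, 0], [0, 0, 3], [0, 0, 3], [0, 0, 0], [0, 0, 0]])

```text
t: 21.68
position: [0.6222, -0.1633, 0.1038]
tcp_rot: [-0.001, 0.481, 0.877, -0.0]
ft_force: [-0.1, 0.6, -0.5]
grip_width: 0.443
grip_force: 0.0
```

Request:
jog_arm(jaw=[30, 20, 20, 20, 20, 20, 20, 20], travel=[[0, 0, 0], [0, 0, 0], [0, 0, 0], [0, -2, 0], [0, -3, 0], [0, -3, 0], [0, -2, 0], [0, 0, 0]], twist=[[0, 0, 0], [0, 0, 0], [0, 0, 0], [0, 0, 0], [0, 0, 0], [0, 0, 0], [0, 0, 0], [0, 0, 0]])

```text
t: 22.35
position: [0.6148, -0.1682, 0.1062]
tcp_rot: [0.001, 0.48, 0.877, 0.0]
ft_force: [1.6, 0.1, 0.3]
grip_width: 0.232
grip_force: 0.7
```

```bash
python3 d.py; python3 ang.py
```

```text
t22.35 pos [ 0.6148 -0.1682  0.1062] yawx 122.6 F [1.6 0.1 0.3] g 19.8 0.7 j6 0.61
l r 0.1063 ang 1.291
r r 0.1264 ang -0.614
```

Request:
jog_arm(jaw=[38, 38, 38, 38, 38, 38, 38, 38], travel=[[0, 2, 0], [0, 0, -10], [0, 0, -20], [0, 0, -25], [4, 0, -25], [12, 0, -15], [25, 0, -5], [35, 0, 0]], twist=[[0, 0, 0], [0, 0, 0], [0, 0, 0], [0, 0, 0], [0, 0, 0], [0, 0, 0], [0, 0, 0], [0, 0, 0]])

```text
t: 23.02
position: [0.5763, -0.1033, 0.2073]
tcp_rot: [0.002, 0.481, 0.877, 0.0]
ft_force: [0.4, 0.1, 0.5]
grip_width: 0.449
grip_force: 0.0
```

Request:
jog_arm(jaw=[38, 38, 38, 38, 38, 38, 38, 38], travel=[[35, 0, 0], [35, 0, 0], [35, 0, 0], [35, 0, 0], [30, 0, 0], [20, 0, 0], [10, 0, 0], [0, 0, 0]], twist=[[0, 0, 0], [0, 0, 0], [0, 0, 0], [0, 0, 0], [0, 0, 0], [0, 0, 0], [0, 0, 0], [0, 0, 0]])

```text
t: 23.68
position: [0.4657, 0.0676, 0.2056]
tcp_rot: [-0.0, 0.479, 0.878, -0.0]
ft_force: [0.7, -0.0, 0.5]
grip_width: 0.445
grip_force: 0.0
```

```bash
python3 d.py; python3 - <<'E'
from h import *
i=np.mean([vision.grab_frame("top") for _ in range(4)],0).astype(np.uint8)
cv2.imwrite("pics/t6.png",i[:,:,::-1]); a=i[150:270,310:470]; crop("pics/t6c.png",i,310,150,160,120,5)
E
```

```text
t23.68 pos [0.4657 0.0676 0.2056] yawx 122.8 F [ 0.7 -0.   0.5] g 38.0 0.0 j6 0.97
```

View pics/t6c.png

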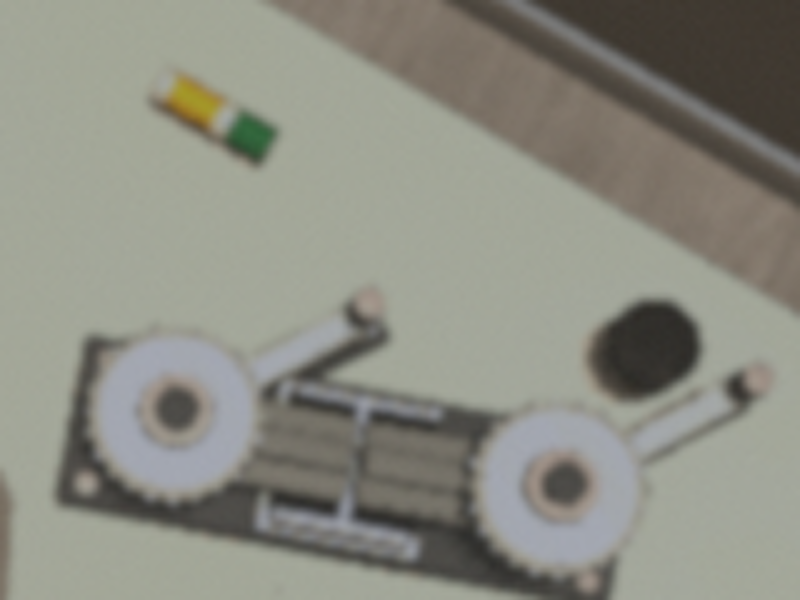

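The levers lie over the marks, with post tops at about (371,300) and (758,377) in the crop and the jar untouched at (650,345). Next I'll check the angles.

```bash
python3 - <<'E'
from h import *
i=cv2.imread("pics/t6.png"); i0=cv2.imread("pics/top0.png")
def blob(im,u,v,w=7):
    # pinkish bright post tops: R-B excess relative to the table
    x0,y0=int(round(u))-w,int(round(v))-w;q=im[y0:y0+2*w+1,x0:x0+2*w+1].astype(float)
    m=(q[:,:,2]-q[:,:,1]).clip(4)-4;yy,xx=np.mgrid[:2*w+1,:2*w+1]
    return x0+(m*xx).sum()/m.sum(),y0+(m*yy).sum()/m.sum()
c=dict(l=np.array([.5631,-.0754]),r=np.array([.5306,-.2625]))
for im,L in((i0,dict(l=(344.6,187),r=(417.6,202.8))),(i,dict(l=(384,209.6),r=(461.2,225)))):
  for k,uv in L.items():
    b=blob(im,*uv);
    for t in (b,(uv[0]-.4,uv[1]-.4)):
        p=ray("top",*t,.113);d=p[:2]-c[k];print(k,np.round(t,1),p.round(4),"r %.4f ang %.3f"%(np.hypot(*d),.228-np.arctan2(d[1],d[0])))
# mark tongues from first picture: direct angle using post pt->ridge point
for k,e in dict(l=(380,323),r=(738,393)).items():
    p=f(*e,.0155);d=p[:2]-c[k];print("mark",k,.228-np.arctan2(d[1],d[0]))
E
```

```text
l [344.4 187.6] [ 0.6679 -0.0716  0.113 ] r 0.1048 ang 0.191
l [344.2 186.6] [ 0.6704 -0.0711  0.113 ] r 0.1074 ang 0.188
r [417.2 203.2] [ 0.6344 -0.2478  0.113 ] r 0.1049 ang 0.087
r [417.2 202.4] [ 0.6365 -0.2479  0.113 ] r 0.1069 ang 0.091
l [383.5 210. ] [ 0.6153 -0.1665  0.113 ] r 0.1050 ang 1.279
l [383.6 209.2] [ 0.6173 -0.1668  0.113 ] r 0.1062 ang 1.263
r [461.1 225.4] [ 0.5831 -0.353   0.113 ] r 0.1047 ang 1.273
r [460.8 224.6] [ 0.5851 -0.3523  0.113 ] r 0.1050 ang 1.254
mark l 1.2901560067335107
mark r 1.2798998970634456
```

Both levers are within about 0.02 rad of their marks (1.28 and 1.27 against 1.30) and level with each other. The robot is clear of everything, so I'm handing in.

```bash
python3 - <<'E'
from workcell import job
print(job.job_done())
E
```

```text
the job is handed in; nothing more can be done
None
```

I stood the glue stick upright in the grey tray, closed both levers in turns to 1.28 (left) and 1.27 rad (right) by camera against the 1.30 marks, with by-design leads of at most about 0.3 rad (17°), and handed the job in at about 24 s.

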